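# Weigh a knife bar on a pocket scale by finding its balance point

## Task

Weigh the wooden magnetic knife bar on the pocket scale: steel is hidden in it unevenly, so find where it balances by lifting it a little at trial points, without letting it tip steeply. Then lift it clear and level, and set it gently across the small round pan so that it balances level there, and let it go. Press only lightly on the scale, and leave the lemon, the garlic and the tin where they are.

Things in the scene. Friction and masses are not known exactly. Their poses are not given: they have to be found in the camera images.
- bar: dark wooden magnetic knife bar, 300 mm long (its x axis), 36 mm wide (y), 24 mm high (z), with a steel strip along its top and a brass screw cup at each end; it lies flat and loose on the worktop. Origin: middle of its underside. It weighs about 0.55 to 0.62 kg. Its balance point lies on its centre line anywhere up to 88 mm from the middle, towards either end, and cannot be seen
- scale: white pocket scale fixed to the worktop, housing 90 x 90 mm and 42 mm high, dark display on its front (-x side); a stem carries a small steel pan at the top. Origin: centre of its underside, z up. More than 18 N on it overloads it
- pan_top (a point): centre of the flat top of the round pan, 30 mm across, 75 mm above the worktop; the pan can sink straight down up to 6 mm on a spring of 3 N/mm (about 2 mm under the bar's weight). The bar stays level on it only if its balance point is over the pan, and may point in any direction
- lemon: yellow lemon, 71x53x51 mm, loose bystander; origin under its centre
- garlic: garlic bulb, 60x60x59 mm, loose bystander; origin under its centre
- tin: low tin with a red label, 86 mm across, 40 mm high, loose bystander; origin under its centre

How it is judged:
On the way:
1. the bar is lifted clear of worktop and scale and held level (underside over 30 mm up, within 6 degrees) (height (world z) of bar above 0.03 m and angle between bar's own z axis and vertical below 0.105 rad and contact force between bar and scale below 0.1 N and contact force between bar and the fingers above 1 N), for 0.3 s.
At the end, for the whole second after the job is handed in: the bar lies released and at rest on the pan, level within 2.9 degrees, its underside 68 to 78 mm above the worktop; lemon, garlic and tin within 30 mm of where they stood (angle between bar's own z axis and vertical below 0.05 rad and height (world z) of bar between 0.068 and 0.078 m and contact force between bar and scale above 2 N and contact force between bar and the fingers below 0.1 N and linear speed of bar below 0.02 m/s and angular speed of bar below 0.08 rad/s and distance of each of lemon, garlic, tin from where it was at the start of the episode below 0.03 m); the robot touches nothing.
It fails at once if the bar tips more than 11 degrees (angle between bar's own z axis and vertical above 0.2 rad).
It fails at once if the scale is loaded with more than 18 N (contact force between scale and anything else above 18 N).
It fails at once if lemon, garlic or tin is moved more than 30 mm (distance of any of lemon, garlic, tin from where it was at the start of the episode above 0.03 m).
It also fails if it takes over 48 s, if anything falls off the work surface, if the arm or the gripper's body presses on something with over 40 N, if the wrist force passes 120 N, or if a joint passes its speed limit or range.

## Robot

A 6-joint arm with a two-finger parallel gripper is mounted at the origin on a cart in front of the work surface, level with it; the furniture and walls round the work are solid. World frame = base frame: x ahead of the robot, y to its left, z up, the work surface at z = 0. Lengths are in m, angles in rad, forces in N, time in s.
With the tool pointing down it reaches from about 0.25 to 0.725 m from the base axis. Payload 4 kg.
Tool frame: the origin (TCP) lies on the centre line of the jaws, within the pads' length; the fingertips stand 22 mm ahead of it and the grasp point (between the pads) lies 3 mm ahead of it; z points along the fingers, y is the line along which they close (so a half turn about z gives the same grasp; the last joint's range is limited). The gripper opens to 85 mm and grips with 20 to 120 N. Pads are 22 mm wide; open, the fingers measure 114 mm over their backs; the gripper's body (76 mm by 85 mm) begins 54 mm behind the grasp point. The pads swing forward as they close: fully open they stand 13 mm farther back than shut.
Start: joints at [-1.1, 0.241, 0.005, 1.335, 0, 1.571], TCP at [0.227, -0.446, 0.253] pointing down, gripper open.
Joint ranges: [-2.72, 2.72], [-1.05, 1.87], [-1.09, 1.28], [-1.99, 2.15], [-1.42, 1.44], [-3.14, 3.14]. Speed limits (rad/s): [2.79, 2.79, 3.14, 3.14, 3.14, 3.14].

## Interface

Orientations are given as a unit quaternion [x, y, z, w].
In Python, from workcell import bot gives the robot as it stands.
- The arm moves only by the shell command python3 -m inch 'ROWS'. ROWS is JSON, one flat list of numbers, 7 for each row, row after row: the shift along the world's x, y, z in mm, then the turn, a rotation vector about the world's x, y, z in rad, then the opening in per cent of the stroke, from 0 (shut) to 100 (fully open). A call has 1 to 8 rows; each row is the pose to reach, as a shift and turn from the pose commanded when the call began; what a row does not reach only later rows make up. A row lasts 1/12 s, in which the tool goes at most 41.7 mm and 7.16 degrees, less where a joint would pass 70% of its speed; a pose out of reach is approached as far as the arm can. A call with a gripper value outside its range is refused whole. The fingers move at their own pace and stop on an object; the grip force is fixed at half the most. Time passes only in rows, so rows that repeat a pose let the fingers close. It gives the time, the measured TCP pose, the force, the opening and the grip force at its end, in the units of the state.
- bot.get_obs(): the state, without advancing time (a new reading comes with each control period).
- bot.camera(name): name is "scene" or "top" or "wrist"; returns the picture (480x640x3 uint8, blue, green, red); there is no depth.
- bot.camera_info(name): a dict with "intrinsics" (3x3 intrinsics, pixels), "camera_from_world" (4x4, takes a point from world to camera coordinates); the wrist camera has in their place "hand_eye" (4x4, takes a point from camera to tool coordinates, whose origin is the TCP and whose axes are the flange's). Camera axes: x right, y down, z forward; pixel columns grow to the right and rows downward; lengths in m; the calibration is good to about 2 mm. The wrist camera is an equidistant fisheye: a pixel r from the principal point sees the ray r / f radians off the axis. A picture is of the moment at which its call begins: read the wrist's pose just before it. camera_info takes no time and is no camera call.
- bot.job_done(): hands the job in; it is judged then, once.
Trained networks look in the newest picture that a camera, given by its name, has taken for a name from the list of things; names that differ only in an ending like _2 or _b are one class to them, and where a whole thing is asked for, a point or a joint stands for the part that bears it (a point fixed in the world has none). Each returns a list of dicts, best first, with "confidence" (0 to 1); they miss things now and then, are a little off and sometimes report something else, mostly with a low value. They report only what shows in the picture. A call takes as long as a camera call.
- bot.silhouettes(camera, target): "mask" (480x640 bool, what is visible of it) and "uv" ([column, row] in pixels, amid what is visible of it).
- bot.spot_point(camera, target): "uv" ([column, row] in pixels: a listed point, or the origin of a listed thing).
The state is a dict: "clock": time; "joint_pos": joint angles; "joint_vel": joint speeds; "tau": joint torques, N m; "eef_pos": TCP position; "tool_rot": TCP orientation; "ft_force": force on the tool from outside, world axes, zero at the start; "ft_torque": the same for the moment, N m; "grip_width": finger opening in m; "grasp_force": force on a finger pad.
Only numpy, scipy, OpenCV 4.12 (cv2) and the standard library are available. Lean on these libraries where they do the work, as an engineer would, in place of code of your own. Each camera call takes 0.05 s, during which the arm holds its last target. There are 200 camera calls.

## Working session

There is one attempt and no reset: what is moved stays moved. The work goes in short steps, Python scripts to look and compute and a shell command to move; the robot and the scene stay as the last step left them, time stands still between calls to the robot, and variables do not carry over. Pictures are saved under pics/ and viewed, at most 10 in all, crops included, and the job is handed in when it is done.

```bash
mkdir -p pics
cat > h.py <<'E'
import numpy as np, cv2
from workcell import bot
def ray(cam,uv,z):
    i=bot.camera_info(cam);K=np.array(i["intrinsics"]);T=np.array(i["camera_from_world"])
    R,t=T[:3,:3],T[:3,3];c=-R.T@t
    d=R.T@np.linalg.inv(K)@np.array([uv[0],uv[1],1.])
    return c+d*(z-c[2])/d[2]
E
python3 - <<'E'
from h import *
for c in ("top","scene"):
    cv2.imwrite(f"pics/{c}1.png",bot.camera(c))
    for n,z in (("bar",.024),("scale",.042),("pan_top",.075),("lemon",.025),("garlic",.03),("tin",.04)):
        r=bot.silhouettes(c,n)
        for q in r[:2]:
            m=q["mask"];s=""
            if n=="bar":
                p=cv2.findContours(m.astype('uint8'),0,2)[0];p=max(p,key=cv2.contourArea)
                b=cv2.boxPoints(cv2.minAreaRect(p)); s=[ray(c,u,z)[:2].round(3).tolist() for u in b]
            print(c,n,round(q["confidence"],2),np.round(q["uv"]),ray(c,q["uv"],z).round(3)[:2],m.sum(),s)
    for n,z in (("pan_top",.075),("bar",0)):
        for q in bot.spot_point(c,n)[:2]: print(c,"pt",n,q["confidence"],q["uv"],ray(c,q["uv"],z).round(3))
o=bot.get_obs();print(o)
E
```

```text
top bar 0.84 [290. 356.] [ 0.416 -0.326] 3324 [[0.393, -0.183], [0.485, -0.47], [0.447, -0.481], [0.357, -0.196]]
top scale 0.94 [260. 297.] [ 0.523 -0.271] 2396 
top scale 0.4 [393. 259.] [ 0.59  -0.521] 624 
top pan_top 0.78 [260. 292.] [ 0.528 -0.275] 206 
top lemon 0.88 [439. 322.] [ 0.474 -0.603] 801 
top lemon 0.47 [259. 292.] [ 0.534 -0.268] 2377 
top garlic 0.84 [395. 262.] [ 0.587 -0.526] 686 
top tin 0.6 [220. 180.] [ 0.751 -0.193] 1735 
top tin 0.54 [437. 321.] [ 0.474 -0.596] 811 
top pt pan_top 0.67 [259.6, 287.0] [ 0.537 -0.274  0.075]
scene bar 0.82 [259. 298.] [ 0.415 -0.348] 2770 [[0.342, -0.21], [0.39, -0.174], [0.483, -0.47], [0.434, -0.492]]
scene scale 0.81 [275. 253.] [ 0.527 -0.31 ] 480 
scene lemon 0.6 [389. 326.] [ 0.469 -0.598] 775 
scene lemon 0.2 [284. 190.] [ 0.767 -0.175] 897 
scene garlic 0.59 [380. 272.] [ 0.591 -0.523] 561 
scene tin 0.93 [284. 191.] [ 0.745 -0.189] 921 
scene tin 0.61 [276. 254.] [ 0.529 -0.31 ] 607 
scene pt bar 0.88 [255.6, 301.5] [ 0.423 -0.331  0.   ]
{'clock': 0.9, 'joint_pos': array([-1.09996594e+00,  2.40560132e-01,  5.02728654e-03,  1.33522702e+00,
       -4.61251153e-05,  1.57076952e+00]), 'joint_vel': array([-1.32074434e-03,  8.88000001e-04,  3.28563899e-05,  1.77024419e-03,
       -1.60708955e-05, -1.90797304e-04]), 'tau': array([ 3.36864541e-04, -3.72193158e+01,  2.52695113e+01,  9.19609265e-04,
        1.41553905e-04, -1.80958762e-05]), 'eef_pos': array([ 0.22680232, -0.44560312,  0.25333683]), 'tool_rot': array([ 9.72414455e-01,  2.33259782e-01, -1.81750345e-05,  2.31046259e-05]), 'ft_force': array([ 0.4623199 , -0.68121952, -0.3161459 ]), 'ft_torque': array([-0.0108223 ,  0.00318847,  0.01826022]), 'grasp_force': 0.0, 'grip_width': 0.08551992653506353}
```

View pics/top1.png

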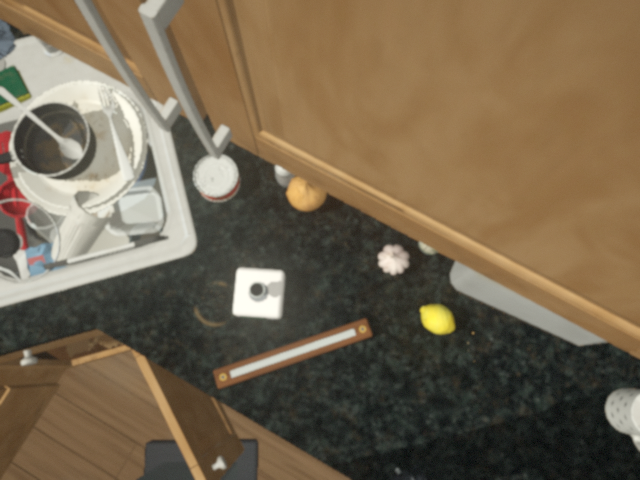

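View pics/scene1.png

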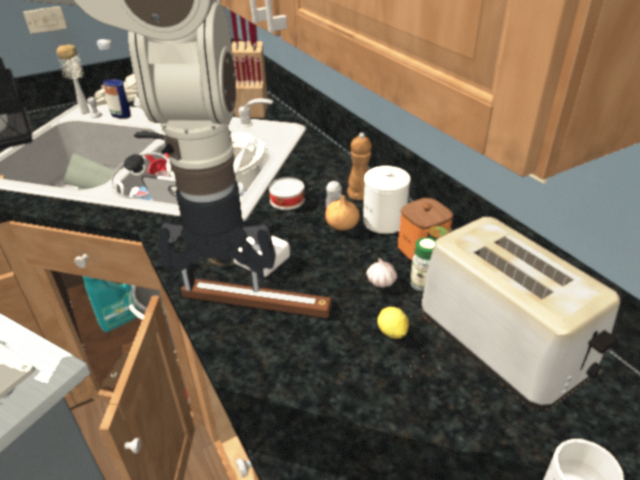

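The top view shows the bar from (215,378) to (370,328) and the scale at (259,293) with its pan at about (259,291). The lemon, garlic and tin are well clear. The scene view agrees. I'll move above the middle of the bar and turn the jaws across it.

```bash
python3 -m inch '[40,20,-20,0,0,0.12,60, 80,40,-40,0,0,0.24,60, 110,60,-50,0,0,0.36,60, 130,75,-55,0,0,0.48,60, 150,90,-60,0,0,0.6,60, 170,100,-65,0,0,0.72,60, 185,107,-70,0,0,0.84,60, 194,113,-73,0,0,0.96,60]'
python3 -m inch '[0,0,0,0,0,0.12,60, 0,0,0,0,0,0.24,60, 0,0,0,0,0,0.36,60, 0,0,0,0,0,0.447,60, 0,0,0,0,0,0.447,60, 0,0,0,0,0,0.447,60]'
cat >> h.py <<'E'
from scipy.spatial.transform import Rotation as Rn
def wray(uv,z,o):
    i=bot.camera_info("wrist");K=np.array(i["intrinsics"]);H=np.array(i["hand_eye"])
    x,y=uv[0]-K[0,2],uv[1]-K[1,2];r=np.hypot(x,y);th=r/K[0,0]
    d=np.array([np.sin(th)*x/r,np.sin(th)*y/r,np.cos(th)]) if r>0 else np.array([0,0,1.])
    R=Rn.from_quat(o["tool_rot"]).as_matrix()
    c=R@H[:3,3]+o["eef_pos"];d=R@H[:3,:3]@d
    return c+d*(z-c[2])/d[2]
E
python3 - <<'E'
from h import *
o=bot.get_obs();im=bot.camera("wrist");cv2.imwrite("pics/w1.png",im)
print(o["eef_pos"],o["tool_rot"],o["joint_pos"],o["ft_force"],o["ft_torque"],o["clock"])
for n,z in (("bar",.024),("pan_top",.075),("scale",.042)):
    for q in bot.silhouettes("wrist",n)[:2]:
        p=max(cv2.findContours(q["mask"].astype('uint8'),0,2)[0],key=cv2.contourArea)
        P=np.array([wray(u[0],z,o)[:2] for u in p]).astype('float32')
        print(n,q["confidence"],np.round(q["uv"]),wray(q["uv"],z,o),cv2.minAreaRect(P))
for n,z in (("bar",0),("pan_top",.075)):
    for q in bot.spot_point("wrist",n)[:2]:print("pt",n,q["confidence"],q["uv"],wray(q["uv"],z,o))
E
```

```text
clock: 1.57
eef_pos: [0.4225, -0.3315, 0.1796]
tool_rot: [0.752, 0.659, 0.0, -0.0]
ft_force: [-0.4, -0.1, -0.2]
grip_width: 0.0512
grasp_force: 0.0
clock: 2.07
eef_pos: [0.4208, -0.3326, 0.1803]
tool_rot: [0.592, 0.806, -0.0, -0.0]
ft_force: [-0.3, 0.5, 0.0]
grip_width: 0.0512
grasp_force: 0.0
[ 0.42081729 -0.33258565  0.18027913] [ 5.91578665e-01  8.06247284e-01 -2.71506030e-07 -2.87774207e-05] [-6.68816998e-01  3.53795913e-01 -3.30873261e-02  1.18397059e+00
 -2.60277477e-06  5.97213958e-01] [-0.30725614  0.49177044  0.04302087] [-0.01005323 -0.04199758 -0.03071608] 2.0667
bar 0.61 [321. 192.] [ 0.41564011 -0.31043138  0.024     ] ((0.4230915606021881, -0.33100324869155884), (0.03610586002469063, 0.29651039838790894), 17.92410659790039)
pan_top 0.87 [505. 199.] [ 0.5320147  -0.26750958  0.075     ] ((0.532288670539856, -0.2675590217113495), (0.030079791322350502, 0.032498665153980255), 51.71695327758789)
scale 0.82 [474. 188.] [ 0.5219997  -0.26890544  0.042     ] ((0.5275798439979553, -0.2676291763782501), (0.08812692016363144, 0.09694786369800568), 85.15618896484375)
pt bar 0.65 [322.4, 215.1] [ 0.42414602 -0.33233349  0.        ]
pt pan_top 0.8 [507.4, 200.9] [ 0.5344154  -0.26798945  0.075     ]
```

View pics/w1.png

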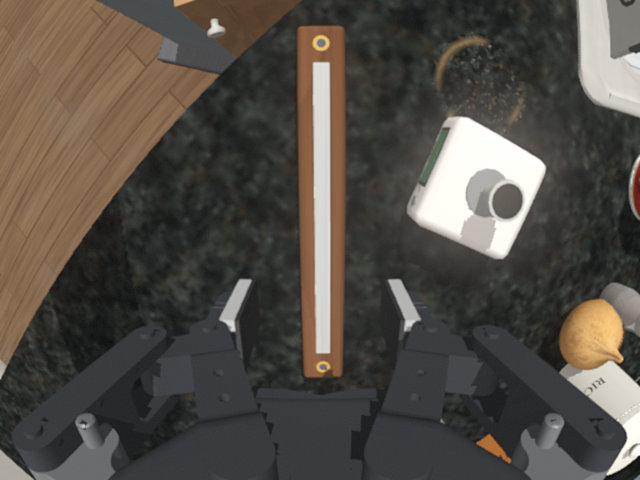

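The wrist view shows the bar straight between the jaws, with screws at (321,43) and (323,366). The pan is at about (506,200), which puts it near (0.532, -0.2675). I'll descend, grip the middle and lift 7 mm.

```bash
python3 -m inch '[2,1,-38,0,0,0.005,60, 2,1,-76,0,0,0.005,60, 2,1,-110,0,0,0.005,60, 2,1,-135,0,0,0.005,60, 2,1,-148,0,0,0.005,60, 2,1,-154,0,0,0.005,60, 2,1,-154,0,0,0.005,60]'
python3 - <<'E'
from h import *
o=bot.get_obs();print(o["ft_force"],o["ft_torque"])
E
python3 -m inch '[0,0,0,0,0,0,35, 0,0,0,0,0,0,20, 0,0,0,0,0,0,20, 0,0,0,0,0,0,20, 0,0,0,0,0,0,20]'
python3 -m inch '[0,0,1,0,0,0,20, 0,0,3,0,0,0,20, 0,0,5,0,0,0,20, 0,0,7,0,0,0,20, 0,0,7,0,0,0,20, 0,0,7,0,0,0,20, 0,0,7,0,0,0,20]'
cat >> h.py <<'E'
def bal(n=8):
    F=[];T=[]
    for k in range(n):
        o=bot.get_obs();F.append(o["ft_force"]);T.append(o["ft_torque"]);bot.camera("wrist")
    F=np.mean(F,0);T=np.mean(T,0)
    u=np.array([.308,-.951,0]);s=np.array([.951,.308,0])  # along bar, across
    # force -W z at offset a*u: torque = a*u x (-W z)= a*W*(u x -z)
    ax=np.cross(u,[0,0,-1]);print("F",F.round(2),"T",T.round(3),"Tax",T@ax,"off mm",1000*T@ax/-F[2],"TCP",o["eef_pos"].round(4),o["clock"])
E
python3 - <<'E'
from h import *
bal()
im=bot.camera("scene");cv2.imwrite("pics/s2.png",cv2.resize(im[200:360,150:370],None,fx=3,fy=3))
E
```

```text
clock: 2.95
eef_pos: [0.4219, -0.3309, 0.0248]
tool_rot: [0.589, 0.808, 0.0, -0.002]
ft_force: [-1.2, 0.7, -0.1]
grip_width: 0.0513
grasp_force: 0.0
[-1.21932712  0.69959364 -0.11441884] [-0.02413696  0.0059313  -0.05073169]
clock: 3.37
eef_pos: [0.4236, -0.3324, 0.0276]
tool_rot: [0.589, 0.808, -0.0, 0.001]
ft_force: [-0.3, -1.4, 4.0]
grip_width: 0.0345
grasp_force: 63.4
clock: 3.95
eef_pos: [0.4226, -0.3314, 0.033]
tool_rot: [0.589, 0.808, 0.0, -0.0]
ft_force: [0.2, -0.4, -5.6]
grip_width: 0.0343
grasp_force: 62.3
F [ 0.21  0.06 -5.68] T [-0.262 -0.082 -0.002] Tax -0.27475737398579425 off mm -48.39978718818242 TCP [ 0.4228 -0.3316  0.0332] 4.3
```

View pics/s2.png

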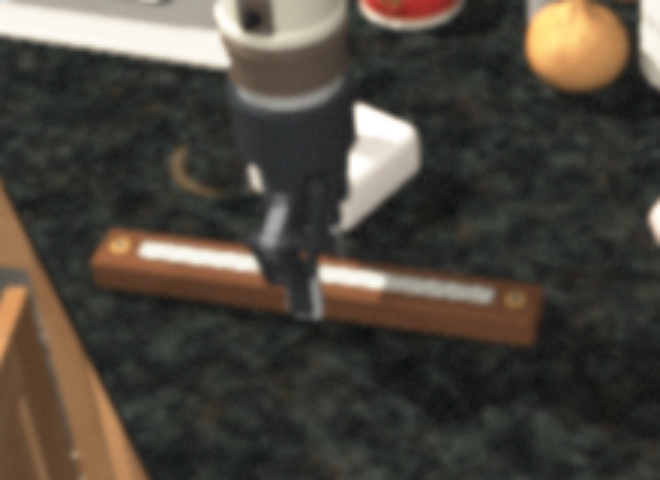

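The crop shows the bar near level, gripped in the middle. The force is the full weight (5.7 N), and the moment puts the balance about 48–55 mm towards the left (+y) end. I'll set it down, shift the grip 50 mm that way and lift again.

```bash
python3 -m inch '[0,0,-3,0,0,0,20, 0,0,-6,0,0,0,20, 0,0,-7,0,0,0,20, 0,0,-7,0,0,0,20, 0,0,-7,0,0,0,60, 0,0,-7,0,0,0,60, 0,0,-7,0,0,0,60]'
python3 -m inch '[-5,15,0,0,0,0,60, -10,31,0,0,0,0,60, -15,48,0,0,0,0,60, -15,48,0,0,0,0,60, -15,48,0,0,0,0,60, -15,48,0,0,0,0,20, -15,48,0,0,0,0,20, -15,48,0,0,0,0,20]'
python3 -m inch '[0,0,0,0,0,0,20, 0,0,1,0,0,0,20, 0,0,3,0,0,0,20, 0,0,5,0,0,0,20, 0,0,7,0,0,0,20, 0,0,7,0,0,0,20, 0,0,7,0,0,0,20, 0,0,7,0,0,0,20]'
python3 - <<'E'
from h import *
bal()
E
```

```text
clock: 4.98
eef_pos: [0.4233, -0.3319, 0.0267]
tool_rot: [0.589, 0.808, 0.0, 0.001]
ft_force: [-0.6, -0.0, 0.6]
grip_width: 0.0514
grasp_force: 0.0
clock: 5.65
eef_pos: [0.4087, -0.2848, 0.027]
tool_rot: [0.589, 0.808, -0.0, 0.001]
ft_force: [-0.3, -0.2, 4.1]
grip_width: 0.0349
grasp_force: 62.7
clock: 6.32
eef_pos: [0.4076, -0.2834, 0.0331]
tool_rot: [0.589, 0.808, 0.0, -0.0]
ft_force: [-0.3, -0.4, -5.7]
grip_width: 0.0347
grasp_force: 61.5
F [-0.05  0.32 -5.45] T [0.008 0.008 0.002] Tax 0.009796284075250536 off mm 1.7980658595263235 TCP [ 0.4078 -0.2836  0.0333] 6.6667
```

The balance is within 2 mm of the grip. I'll lift to about 0.14 and look at the pan again before going over it.

```bash
python3 -m inch '[0,0,10,0,0,0,20, 0,0,28,0,0,0,20, 0,0,46,0,0,0,20, 0,0,64,0,0,0,20, 0,0,82,0,0,0,20, 0,0,98,0,0,0,20, 0,0,107,0,0,0,20, 0,0,107,0,0,0,20]'
python3 -m inch '[0,0,0,0,0,0,20, 0,0,0,0,0,0,20, 0,0,0,0,0,0,20]'
python3 - <<'E'
from h import *
bal(5)
o=bot.get_obs();im=bot.camera("wrist");cv2.imwrite("pics/w2.png",im)
print(o["eef_pos"],o["clock"])
for q in bot.silhouettes("wrist","pan_top")[:2]:
    p=max(cv2.findContours(q["mask"].astype('uint8'),0,2)[0],key=cv2.contourArea)
    P=np.array([wray(u[0],.075,o)[:2] for u in p]).astype('float32')
    print(q["confidence"],q["uv"],cv2.minAreaRect(P))
for q in bot.spot_point("wrist","pan_top")[:2]:print("pt",q["confidence"],q["uv"],wray(q["uv"],.075,o))
E
```

```text
clock: 7.38
eef_pos: [0.4093, -0.2846, 0.1432]
tool_rot: [0.589, 0.808, 0.0, 0.003]
ft_force: [-0.8, -1.2, -5.7]
grip_width: 0.0348
grasp_force: 61.6
clock: 7.63
eef_pos: [0.4069, -0.283, 0.139]
tool_rot: [0.589, 0.808, -0.0, -0.001]
ft_force: [-0.4, 0.7, -6.1]
grip_width: 0.0352
grasp_force: 61.6
F [-0.01  0.08 -5.66] T [ 0.     0.017 -0.018] Tax 0.005682983910715256 off mm 1.0044954446014296 TCP [ 0.4074 -0.2833  0.1395] 7.8333
[ 0.407528   -0.28340667  0.13969962] 7.8833
0.71 [519.8, 293.6] ((0.5300477743148804, -0.2681238353252411), (0.03701041638851166, 0.03131968900561333), 11.103053092956543)
pt 0.71 [523.5, 296.4] [ 0.53549386 -0.26749901  0.075     ]
```

View pics/w2.png

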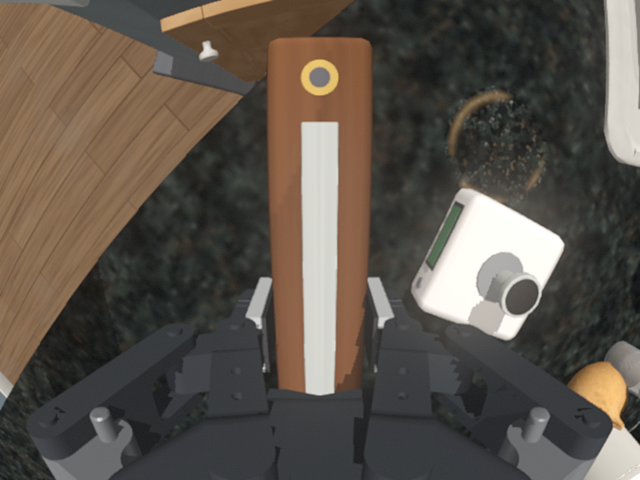

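The view shows the bar level in the jaws and the pan at about (520,295), consistent with (0.533, -0.2675). I'll move over it and start down.

```bash
python3 -m inch '[12,2,0,0,0,0,20, 35,5,0,0,0,0,20, 60,8,0,0,0,0,20, 85,12,0,0,0,0,20, 108,15,0,0,0,0,20, 121,17,0,0,0,0,20, 125,17,0,0,0,0,20, 125,17,0,0,0,0,20]'
python3 -m inch '[0,0,0,0,0,0,20, 0,0,0,0,0,0,20, 0,0,-8,0,0,0,20, 0,0,-16,0,0,0,20, 0,0,-24,0,0,0,20, 0,0,-31,0,0,0,20, 0,0,-34,0,0,0,20, 0,0,-34,0,0,0,20]'
python3 - <<'E'
from h import *
bal(6)
E
```

```text
clock: 8.7
eef_pos: [0.5343, -0.2661, 0.1398]
tool_rot: [0.588, 0.809, 0.0, 0.0]
ft_force: [-0.3, 0.1, -7.1]
grip_width: 0.0353
grasp_force: 61.5
clock: 9.37
eef_pos: [0.5317, -0.2662, 0.1046]
tool_rot: [0.589, 0.808, -0.0, -0.002]
ft_force: [0.2, 0.2, -6.1]
grip_width: 0.0347
grasp_force: 61.5
F [ 0.02  0.21 -5.84] T [ 0.003  0.002 -0.006] Tax 0.0032788482710729076 off mm 0.5610789054424866 TCP [ 0.5332 -0.2668  0.1068] 9.6167
```

```bash
python3 -m inch '[0,0,-2,0,0,0,20, 0,0,-4,0,0,0,20, 0,0,-5,0,0,0,20, 0,0,-6,0,0,0,20, 0,0,-6,0,0,0,20, 0,0,-6,0,0,0,20, 0,0,-6,0,0,0,20]'
python3 - <<'E'
from h import *
bal(8)
im=bot.camera("scene");cv2.imwrite("pics/s3.png",cv2.resize(im[130:350,150:450],None,fx=2.6,fy=2.6))
E
```

```text
clock: 10.25
eef_pos: [0.5329, -0.2666, 0.1007]
tool_rot: [0.589, 0.808, 0.0, 0.0]
ft_force: [-1.2, 0.1, -3.2]
grip_width: 0.0345
grasp_force: 61.9
F [-1.05  0.67 -1.78] T [0.114 0.197 0.002] Tax 0.1686237829947655 off mm 94.64165560047088 TCP [ 0.5329 -0.2666  0.1005] 10.6
```

View pics/s3.png

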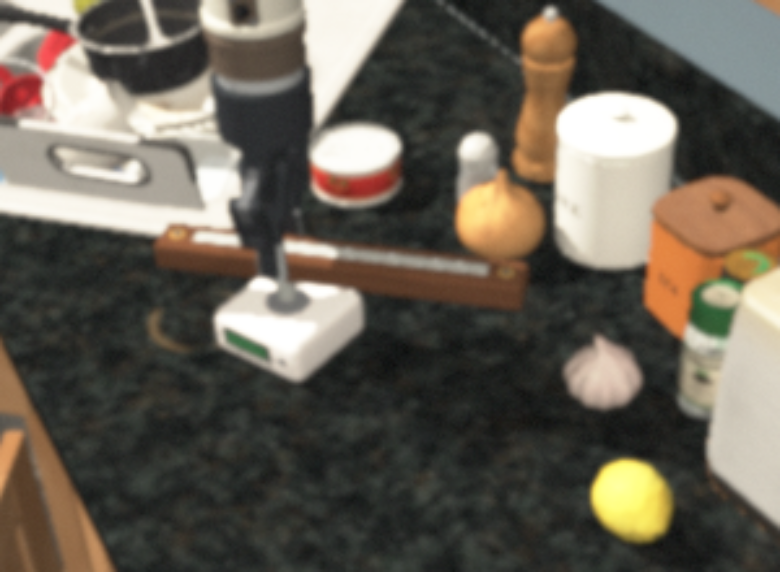

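The view shows the bar level over the scale with a finger at (283,285) and the bystanders undisturbed. The moment fits a side force acting about the sensor, not an offset load. I'll check by projecting the expected pan position.

Run:
```python
from h import *
i=bot.camera_info("scene");K=np.array(i["intrinsics"]);T=np.array(i["camera_from_world"])
im=bot.camera("scene");o=bot.get_obs();print(o["ft_force"],o["ft_torque"])
def pr(P):
    P=np.atleast_2d(P);c=P@T[:3,:3].T+T[:3,3];p=c@K.T;return p[:,:2]/p[:,2:]
x0,y0,x1,y1=200,200,380,300;s=4
v=cv2.resize(im[y0:y1,x0:x1],None,fx=s,fy=s,interpolation=cv2.INTER_CUBIC)
D=lambda P,c:cv2.polylines(v,[((pr(P)-[x0,y0])*s).astype(int)],True,c,1)
a=np.linspace(0,6.28,40);C=np.array([.533,-.2675])
D([[C[0]+.015*np.cos(t),C[1]+.015*np.sin(t),.074] for t in a],(0,255,255))
u=np.array([.308,-.951]);n=np.array([.951,.308]);b=o["eef_pos"][:2]
D([[*(b+u*l+n*w),.074] for l,w in((-.102,-.018),(.198,-.018),(.198,.018),(-.102,.018))],(0,255,0))
cv2.imwrite("pics/s4.png",v)
```

```text
[-0.82837047  0.39996331 -0.43245095] [0.10175776 0.19018736 0.03134666]
```

View pics/s4.png

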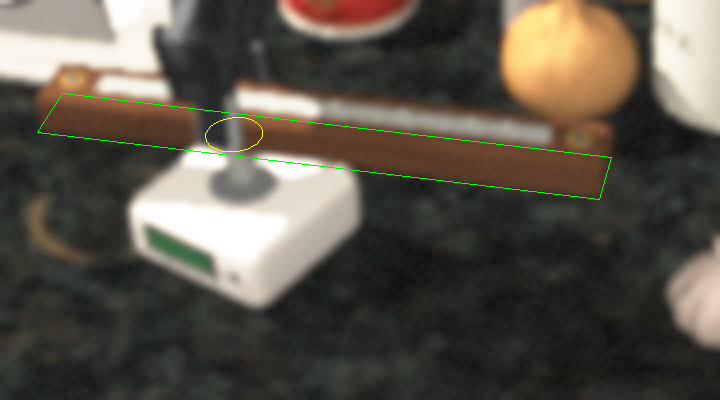

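The overlay agrees: the stem rises to the expected pan spot under the bar's balance. I'll lower slightly more, then open gently.

```bash
python3 -m inch '[0,0,-0.5,0,0,0,20, 0,0,-0.5,0,0,0,20, 0,0,-0.5,0,0,0,20, 0,0,-0.5,0,0,0,44, 0,0,-0.5,0,0,0,46, 0,0,-0.5,0,0,0,48, 0,0,-0.5,0,0,0,48, 0,0,-0.5,0,0,0,48]'
python3 - <<'E'
from h import *
bal(8)
im=bot.camera("scene");cv2.imwrite("pics/s5.png",cv2.resize(im[200:300,200:380],None,fx=4,fy=4))
E
```

```text
clock: 11.42
eef_pos: [0.533, -0.2668, 0.0999]
tool_rot: [0.589, 0.808, 0.0, 0.0]
ft_force: [-0.1, 0.3, 0.6]
grip_width: 0.0409
grasp_force: 0.0
F [ 0.31 -0.01  0.15] T [ 0.012 -0.008  0.012] Tax 0.009330187052487476 off mm -62.01101870175786 TCP [ 0.5328 -0.2666  0.0998] 11.7667
```

View pics/s5.png

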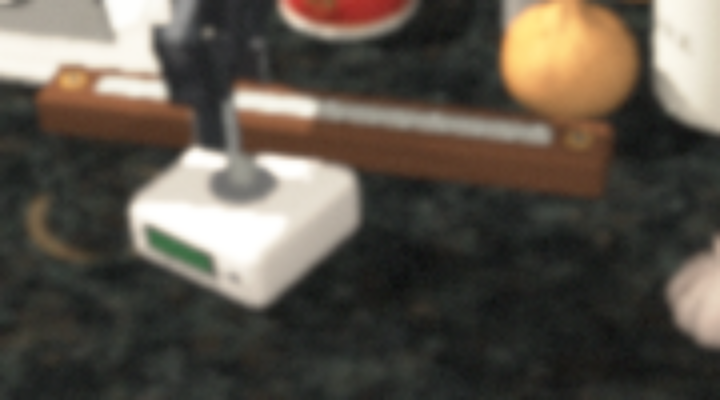

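The fingers carry nothing, and the bar sits level and unmoved, with its ends at (70,80) and (580,140). I'll open wider and withdraw upward.

```bash
python3 -m inch '[0,0,0,0,0,0,60, 0,0,0,0,0,0,60, 0,0,4,0,0,0,60, 0,0,12,0,0,0,60, 0,0,25,0,0,0,60, 0,0,45,0,0,0,60, 0,0,65,0,0,0,60, 0,0,80,0,0,0,60]'
python3 -m inch '[0,0,20,0,0,0,60, 0,0,20,0,0,0,60, 0,0,20,0,0,0,60, 0,0,20,0,0,0,60]'
python3 - <<'E'
from h import *
im=bot.camera("scene");cv2.imwrite("pics/s6.png",cv2.resize(im[180:340,170:430],None,fx=3,fy=3))
E
```

```text
clock: 12.53
eef_pos: [0.5334, -0.2669, 0.1824]
tool_rot: [0.589, 0.808, 0.0, 0.001]
ft_force: [1.2, -0.4, 0.2]
grip_width: 0.0514
grasp_force: 0.0
clock: 12.87
eef_pos: [0.5326, -0.2665, 0.1996]
tool_rot: [0.589, 0.808, -0.0, -0.0]
ft_force: [-0.2, 0.4, 0.0]
grip_width: 0.0512
grasp_force: 0.0
```

View pics/s6.png

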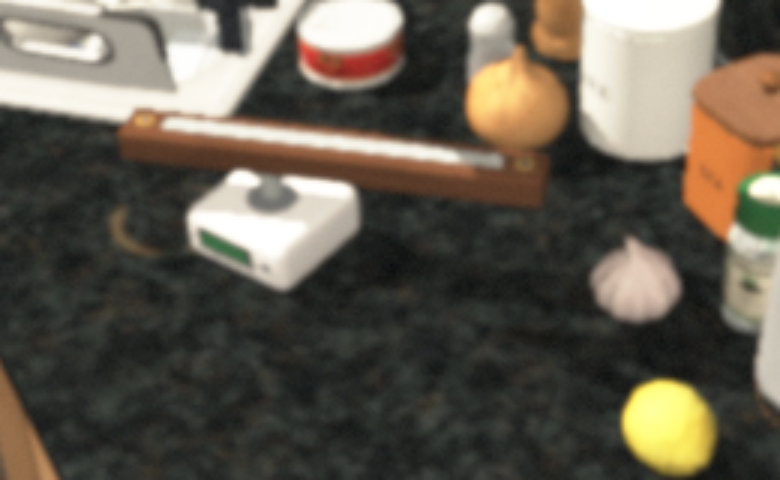

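The bar balances level on the pan, from (135,120) to (535,170). The robot is clear and the bystanders are in place, so I'm handing in.

```bash
python3 -c "
from workcell import bot
print(bot.job_done())"
```

```text
the job is handed in; nothing more can be done
None
```

I found the bar's balance point about 48 mm from its middle, lifted it clear and level, and set it on the pan; in the last picture it lies level and released, with the lemon, garlic and tin where they stood. I handed the job in at about 13 s, and no verdict came back.

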